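# Swing the proof stand's hook to its stop and hang the eye weight

### The arm

A 6-joint arm with a two-finger parallel gripper is mounted at the origin on the work surface. World frame = base frame: x ahead of the robot, y to its left, z up, the work surface at z = 0. Lengths are in mm, angles in rad, forces in N, time in s.
With the tool pointing down it reaches from about 325 to 850 mm from the base axis. Payload 15.5 kg.
Tool frame: the origin (TCP) lies on the centre line of the jaws, within the pads' length; the fingertips stand 19 mm ahead of it and the grasp point (between the pads) is the TCP; z points along the fingers, y is the direction in which the jaws open and shut (so a half turn about z gives the same grasp; the last joint's range is limited). The gripper opens to 91 mm and grips with 3 to 60 N. Pads are 32 mm wide; open, the fingers measure 118 mm over their backs; the gripper's body (76 mm by 178 mm) begins 60 mm behind the grasp point.
Start: joints at [-1.306, 0.494, 1.345, -0, 1.302, -0.096], TCP at [220.056, -584.98, 232.915] pointing down, gripper open.
Joint ranges: [-2.91, 2.91], [-0.82, 2.16], [0.22, 2.67], [-1.22, 4.37], [0.12, 2.79], [-3.08, 3.08]. Speed limits (rad/s): [1.89, 1.89, 2.57, 3.01, 3.01, 3.01].

### API

Orientations are given as [roll, pitch, yaw] about the fixed x, y, z axes, in that order (R = Rz(yaw) Ry(pitch) Rx(roll)).
In Python, from rig import * gives the robot as it stands.
- The arm moves only by the tool send_rows, never from a script. Its argument "plan" is a list of rows, each an object with "grip": the opening, from -1 (shut) to 1 (fully open); "delta_pos": the shift along the tool's x, y, z in cm, a list of three; "roll": the turn about the tool's z in degrees. In form: [{"grip": grip, "delta_pos": [dx, dy, dz], "roll": roll}, ...]. A call has exactly 5 rows; each row shifts and turns the pose as measured when the row begins, along the tool's axes as they then stand; what a row does not reach is not made up. A row lasts 1/10 s, in which the tool goes at most 50 mm and 8.59 degrees, less where a joint would pass 70% of its speed; a pose out of reach is approached as far as the arm can. A call is refused whole if a number of a shift passes 5 or a number of a turn 8.59, either way. A call with a gripper value outside its range is refused whole. The fingers move at their own pace and stop on an object; the grip force is fixed at half the most. Time passes only in rows, so rows that do not move let the fingers close, or fill a call up. It gives the time, the measured TCP pose, the force and the opening at its end, in the units of the state.
- observe(): the state, without advancing time (a new reading comes with each control period).
- get_image(name): name is "scene" or "top"; returns the picture (420x560x3 uint8, red, green, blue); there is no depth.
- camera_params(name): a dict with "intrinsics" (3x3 intrinsics, pixels), "rvec" (rotation vector, rad) and "tvec" (3), from world to camera coordinates, as OpenCV has them. Camera axes: x right, y down, z forward; pixel columns grow to the right and rows downward; lengths in mm; the calibration is good to about 2 mm. A picture is of the moment at which its call begins. camera_params takes no time and is no camera call.
- sign_off(): hands the job in, once; it reports no verdict.
The state is a dict: "t": time; "q": joint angles; "qvel": joint speeds; "joint_efforts": joint torques, N m; "eef_pos": TCP position; "tool_rot": TCP orientation; "ft_force": force on the tool from outside, world axes, zero at the start; "torque": the same for the moment, N m; "width": finger opening in mm.
Only numpy, scipy, OpenCV 4.12 (cv2) and the standard library are available. Lean on these libraries where they do the work, as an engineer would, in place of code of your own. Each camera call takes 0.05 s, during which the arm holds its last target.

### The job

Turn the proof stand's swivel hook round to the front until it lies fully against its stop. Then hang the check weight that has the eye (the tall one) on it, behind the hook's upturned tip, lower it gently until you feel the hook carry it, only then let go, and leave it hanging still over the stand's rubber pad with the hook still at its stop. Go by feel: never press the hook or stand by more than about 25 N with the robot or 18 N with the weight, and leave everything else where it is.

Things in the scene. Friction and masses are not known exactly. Their poses are not given: they have to be found in the camera images.
- stand: Fixed steel stand. Origin: centre line of its upright post, at bench level; z up; its front is its own -x. Base plate 160 x 110 mm, 12 mm thick, from x = -110 to +50 mm. Tube 26 mm across up to 100 mm high, from which rises a thinner post that carries the swivel hook. The hook turns about the post's centre line.
- pad (a point): Middle of the rubber pad's top on the stand's base, 60 mm in front of the post, 16 mm above the bench. The weight hangs over it, not on it.
- tube_top (a point): Top of the fixed tube, on the centre line, 100 mm above the bench. The post above it is clamped at an UNMEASURED height: the axis of the hook's bar lies anywhere from 130 to 200 mm above the bench, new each time, so feel or look for it (the clamp holds; under it a cushion spring lets the hook sink 1 mm per 5 N). A 44 mm collar 20 mm below the axis carries the 6 mm stop pin, 17 mm out, on the +y side of the bar's home.
- swivel (a joint): Hook angle, rad. 0 = bar points to the stand's front (-x), against its rigid stop; grows counter-clockwise from above (1.57: bar points to the stand's -y). Starts 0.9 to 1.9; push it clockwise; friction 0.15 N m, stays where left. Level round bar 8 mm thick, 78 mm out from the centre line, then a tip turned up, ending 88 mm out, 11 mm above the bar's axis. Head 24 mm across, 8 mm above the axis.
- eye_weight: Bare steel check weight, 0.4 to 0.6 kg, 122 mm tall, standing upright. Origin: centre of its underside, z up. Round foot 56 mm across, 34 mm high; above it a flat upright tongue 12 mm thick (along its x), 40 mm wide (along its y), up to 122 mm; solid from 80 mm up, for gripping across the 12 mm. Same either way round.
- eye (a point): Middle of the weight's eye, 60 mm above its underside. The eye goes right through the tongue along the weight's x: 20 mm wide, from 52 mm above the underside, upright sides to 68 mm, gabled roof peaking at 78 mm. Hung on the 8 mm bar, the bar's axis settles about 72 mm above the underside.
- knob_weight: Bystander: steel weight 56 mm across, 70 mm tall, with a round knob and no eye. Origin: centre of its underside.
- blank_weight: Bystander: steel weight 56 mm across, 74 mm tall, with a short flat tongue without an eye. Origin: centre of its underside.
- screwdriver: Bystander: screwdriver lying on the bench.
- wrench: Bystander: wrench lying on the bench.
- ring_gauge: Bystander: dark steel ring 60 mm across, 16 mm high. Origin: centre of its underside.
- parts_bin: Bystander: loose grey open bin 160 x 110 x 60 mm. Origin: centre of its underside.
- bracket: Bystander: bent dark sheet bracket 90 x 60 x 50 mm.
Not all that is in view belongs to the job. Leave any yellow look-alike of the eye_weight alone.

How it is judged (in metres and radians):
On the way, in this order (a step that is already met when the one before it is completed fails the run):
1. the empty hook has been turned home against its stop (within 0.03 rad) (value of joint swivel below 0.03 rad and contact force between eye_weight and stand below 0.2 N), for 0.2 s.
2. while still gripped, the eye weight has been lowered until the hook at its stop takes load (contact force between eye_weight and stand above 1 N and contact force between the fingers and eye_weight above 1 N and x of eye_weight in the frame of stand between -0.075 and -0.03 m and y of eye_weight in the frame of stand between -0.012 and 0.012 m and z of eye_weight in the frame of stand between 0.045 and 0.14 m and angle between eye_weight's own z axis and vertical below 0.12 rad and value of joint swivel below 0.06 rad), for 0.1 s.
At the end, for the whole second after the job is handed in: Hook within 0.06 rad of its stop and carrying the eye weight (over 1.5 N); weight upright within 7 degrees, centre 30 to 75 mm in front of the post and within 12 mm of the hook's home line, underside 45 to 140 mm above the bench, at rest (under 0.03 m/s, 0.4 rad/s) (contact force between eye_weight and stand above 1.5 N and x of eye_weight in the frame of stand between -0.075 and -0.03 m and y of eye_weight in the frame of stand between -0.012 and 0.012 m and z of eye_weight in the frame of stand between 0.045 and 0.14 m and angle between eye_weight's own z axis and vertical below 0.12 rad and value of joint swivel below 0.06 rad and linear speed of eye_weight below 0.03 m/s and angular speed of eye_weight below 0.4 rad/s); the robot touches nothing.
It fails at once if the robot's fingers or arm press the stand or hook with more than 25 N (contact force between any of the fingers, the arm and stand above 25 N).
It fails at once if the weight presses or strikes the stand or hook with more than 18 N (contact force between eye_weight and stand above 18 N).
It fails at once if a bystander is moved more than 20 mm (distance of any of knob_weight, blank_weight, screwdriver, wrench, ring_gauge, parts_bin, bracket from where it was at the start of the episode above 0.02 m).
It also fails if it takes over 72 s, if anything falls off the work surface, if the arm or the gripper's body presses on something with over 40 N, if the wrist force passes 120 N, or if a joint passes its speed limit or range.

## Working session

There is one attempt and no reset: what is moved stays moved. The work goes in short steps, Python scripts to look and compute and a tool call to move; the robot and the scene stay as the last step left them, time stands still between calls to the robot, and variables do not carry over. Pictures are saved under pics/ and viewed, and the job is handed in when it is done.

Besides the shell and the picture viewer there is one more tool, called after ">>>" as a command line: name --argument value ..., lists and objects as JSON in quotes. send_rows: Moves the arm, as the interface text tells. Its arguments: {"type":"object","properties":{"plan":{"type":"array","items":{"type":"object","properties":{"grip":{"type":"number"},"delta_pos":{"type":"array","items":{"type":"number"}},"roll":{"type":"number"}}}}},"required":["plan"]}

```bash
ls; mkdir -p pics; python3 - <<'E'
from rig import *
import cv2
for n in("scene","top"):
    im=get_image(n); cv2.imwrite(f"pics/{n}0.png",im[:,:,::-1])
    p=camera_params(n); print(n,p)
print(observe())
E
```

```text
pics
scene {'intrinsics': array([[427.83758495,   0.        , 278.89341019],
       [  0.        , 427.83758495, 213.50601303],
       [  0.        ,   0.        ,   1.        ]]), 'rvec': array([ 1.41486128,  2.25731313, -0.78570791]), 'tvec': array([ 228.72429722, -294.87751846, 1363.64935887])}
top {'intrinsics': array([[514.11370772,   0.        , 285.02586413],
       [  0.        , 514.11370772, 207.05819655],
       [  0.        ,   0.        ,   1.        ]]), 'rvec': array([ 2.18435081, -2.14998762,  0.11449493]), 'tvec': array([ -30.95287752,  556.85541635, 1463.77592083])}
{'t': 0.1, 'q': array([-1.30650508e+00,  4.94154017e-01,  1.34606772e+00,  1.92436579e-05,
        1.30248455e+00, -9.55076410e-02]), 'qvel': array([ 0.00066542, -0.00176718, -0.0017673 , -0.00058762, -0.00079196,
       -0.00329014]), 'joint_efforts': array([ 4.96506018e-04, -8.80245137e+01, -3.82541764e+01,  7.08272425e-02,
        4.82924469e-02, -6.81776214e-05]), 'eef_pos': array([ 219.97497779, -584.67098132,  232.37786399]), 'tool_rot': array([-3.14048587e+00, -1.24663372e-04,  3.59793711e-01]), 'ft_force': array([ 0.19915948,  0.30385954, -0.0367517 ]), 'torque': array([0.01735827, 0.01065815, 0.03305472]), 'width': 91.27783425097518}
```

View pics/scene0.png

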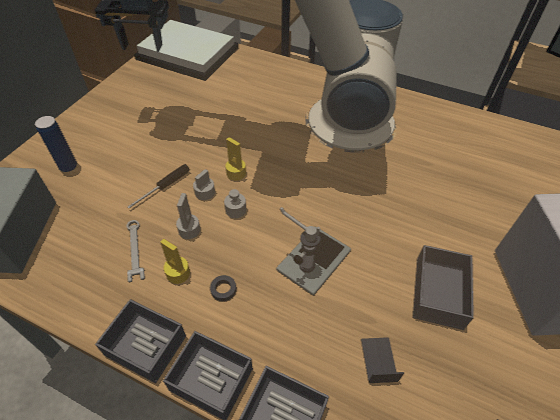

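View pics/top0.png

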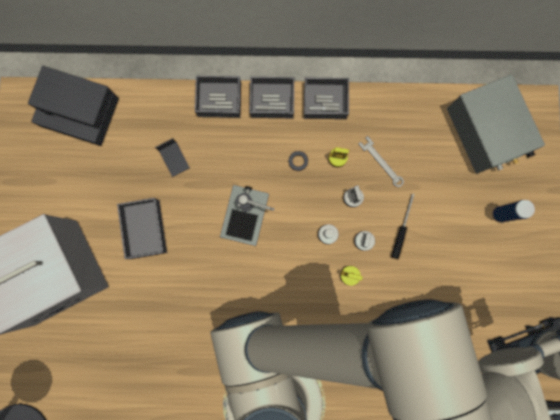

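The scene view shows the stand at about (310,255) and the steel eye weight at (187,215). The candidates are the yellow look-alikes at (235,160) and (174,260), and the short blank weight at (203,185). Next I'll crop in close.

```bash
python3 - <<'E'
import cv2,numpy as np
s=cv2.imread("pics/scene0.png");t=cv2.imread("pics/top0.png")
a=cv2.resize(s[200:300,265:360],None,fx=6,fy=6,interpolation=cv2.INTER_CUBIC)
b=cv2.resize(s[180:250,160:240],None,fx=6,fy=6,interpolation=cv2.INTER_CUBIC)
c=cv2.resize(t[175:255,210:290],None,fx=7,fy=7,interpolation=cv2.INTER_CUBIC)
d=cv2.resize(t[180:220,330:380],None,fx=10,fy=10,interpolation=cv2.INTER_CUBIC)
for n,i in zip("abcd",(a,b,c,d)): cv2.imwrite(f"pics/c_{n}.png",i)
E
```

```text
(no output)
```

View pics/c_a.png

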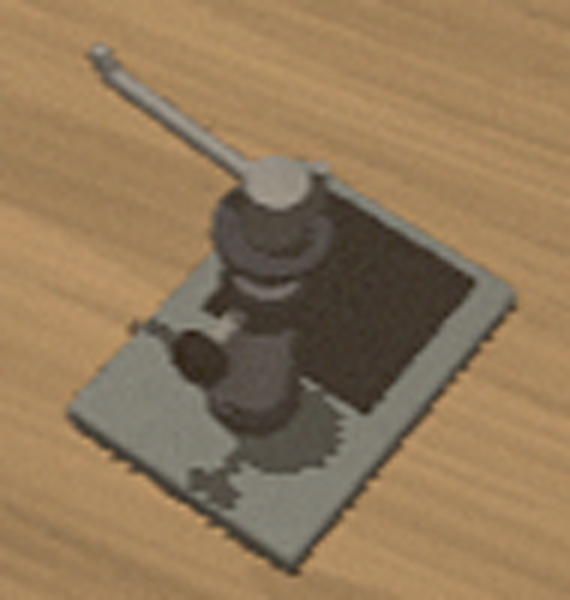

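View pics/c_b.png

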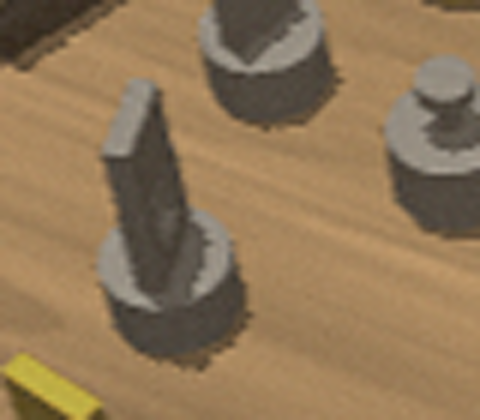

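View pics/c_c.png

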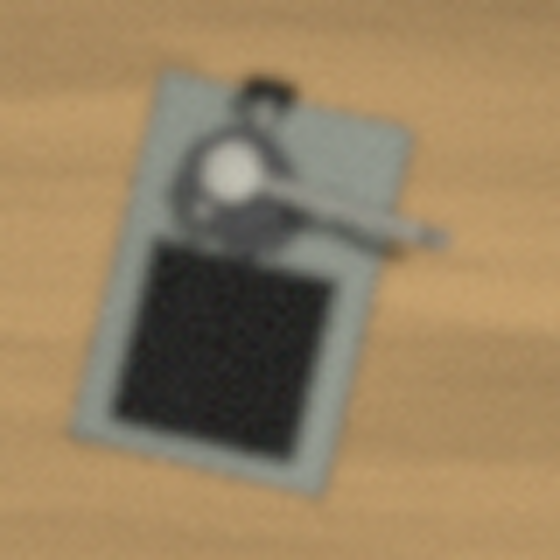

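View pics/c_d.png

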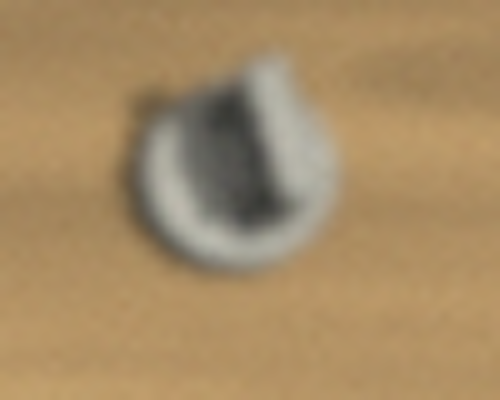

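```bash
cat > h.py <<'E'
import numpy as np,cv2
from rig import *
from scipy.optimize import least_squares
P={n:camera_params(n) for n in("scene","top")}
def proj(n,pts):
    p=P[n];return cv2.projectPoints(np.array(pts,float).reshape(-1,1,3),p["rvec"],p["tvec"],p["intrinsics"],None)[0][:,0]
def px(c,o,f): return (np.array(c,float)+.5)/f-.5+np.array(o)
def R(a): return np.array([[np.cos(a),-np.sin(a)],[np.sin(a),np.cos(a)]])
E
cat > fit.py <<'E'
from h import *
tc=px([(163,70),(410,130),(322,493),(75,433)],(210,175),7)
sc=px([(70,410),(293,567),(515,295)],(265,200),6)
# plate corners local: back(+50), front(-110)
def stand(v):
    x,y,a,h,th,dx,dy=v
    def W(p): p=np.array(p,float); return np.c_[p[:,:2]@R(a).T+[x,y],p[:,2]]
    A=W([(50,55,12),(50,-55,12),(-110,-55,12),(-110,55,12)])
    tip=np.array([-86*np.cos(th),-86*np.sin(th),h+11]); W2=W([(0,0,h+8),tip])
    return A,W2
def res(v,flip):
    A,B=stand(v)
    d=np.array([v[5],v[6]])
    r=[]
    # top view: right/left tbd
    o=[0,1,2,3] if not flip else [1,0,3,2]
    r+=[(proj("top",A[o])-tc)]
    r+=[(proj("top",B)-px([(233,168),(437,238)],(210,175),7))]
    so=[1,0,3] if not flip else [0,1,2]
    r+=[proj("scene",A[so])-sc+d]
    r+=[proj("scene",B)-px([(278,182),(100,52)],(265,200),6)+d]
    return np.r_[np.concatenate(r).ravel(),d*.5]
for flip in(0,1):
  for a0 in np.arange(-3,3,.7):
    f=least_squares(res,[560,0,a0,165,1.4,0,0],args=(flip,))
    if f.cost<30: print(flip,f.cost,np.round(f.x,3)); print(np.round(f.fun,1))
w=px([(279,62),(279,190)],(330,180),10)
tt=px([(278,125)],(330,180),10); st=px([(131,120)],(160,180),6)
f=least_squares(lambda v:np.r_[(proj("top",[(v[0],v[1],122)])-tt).ravel(),(proj("scene",[(v[0],v[1],122)])-st).ravel()],[600,-200]);print("w",f.x,f.fun)
# tongue yaw & center from edge midpoints & foot
def rw(v):
    c=np.array(v[:2]);u=R(v[2]);
    T=[np.r_[c+u@np.array(q),122] for q in((6,20),(-6,20),(-6,-20),(6,-20))]
    pt=proj("top",T);ps=proj("scene",T);return pt,ps
for cam,pp in (("top",[(278,60),(285,195)]),("scene",[(143,85),(118,155)])):
    q=px(pp,(330,180) if cam=="top" else (160,180),10 if cam=="top" else 6)
    g=least_squares(lambda v:(proj(cam,[(v[0],v[1],122),(v[2],v[3],122)])-q).ravel(),[600,-200,600,-220]).x
    d=g[2:]-g[:2];print(cam,g,"len",np.hypot(*d),"dir",np.arctan2(d[1],d[0]))
E
python3 fit.py
```

```text
0 3.590009228569875 [ 5.64427e+02  9.12800e+01 -2.17000e-01  1.46616e+02 -4.80100e+00
 -5.43000e-01  3.21000e-01]
[-0.4 -0.6  0.5 -0.6  0.3  0.5 -1.1  0.3 -0.3  0.2  1.1  0.2 -0.9  0.3
  0.2  0.2  1.  -0.6  0.1  0.5 -0.2 -0.5 -0.3  0.2]
0 3.5900092285608918 [ 5.64427e+02  9.12800e+01 -2.17000e-01  1.46616e+02  1.48300e+00
 -5.43000e-01  3.21000e-01]
[-0.4 -0.6  0.5 -0.6  0.3  0.5 -1.1  0.3 -0.3  0.2  1.1  0.2 -0.9  0.3
  0.2  0.2  1.  -0.6  0.1  0.5 -0.2 -0.5 -0.3  0.2]
0 3.5900092285624385 [ 5.64427e+02  9.12800e+01 -2.17000e-01  1.46616e+02  1.48300e+00
 -5.43000e-01  3.21000e-01]
[-0.4 -0.6  0.5 -0.6  0.3  0.5 -1.1  0.3 -0.3  0.2  1.1  0.2 -0.9  0.3
  0.2  0.2  1.  -0.6  0.1  0.5 -0.2 -0.5 -0.3  0.2]
0 3.5900092285838703 [ 5.64427e+02  9.12800e+01 -2.17000e-01  1.46616e+02  1.48300e+00
 -5.43000e-01  3.21000e-01]
[-0.4 -0.6  0.5 -0.6  0.3  0.5 -1.1  0.3 -0.3  0.2  1.1  0.2 -0.9  0.3
  0.2  0.2  1.  -0.6  0.1  0.5 -0.2 -0.5 -0.3  0.2]
0 3.590009228561068 [ 5.64427e+02  9.12800e+01 -2.17000e-01  1.46616e+02  1.48300e+00
 -5.43000e-01  3.21000e-01]
[-0.4 -0.6  0.5 -0.6  0.3  0.5 -1.1
[... 635 characters left out ...]
  1.48300e+00
 -5.43000e-01  3.21000e-01]
[-0.4 -0.6  0.5 -0.6  0.3  0.5 -1.1  0.3 -0.3  0.2  1.1  0.2 -0.9  0.3
  0.2  0.2  1.  -0.6  0.1  0.5 -0.2 -0.5 -0.3  0.2]
0 3.5900092285599805 [ 5.64427e+02  9.12800e+01 -2.17000e-01  1.46616e+02  1.48300e+00
 -5.43000e-01  3.21000e-01]
[-0.4 -0.6  0.5 -0.6  0.3  0.5 -1.1  0.3 -0.3  0.2  1.1  0.2 -0.9  0.3
  0.2  0.2  1.  -0.6  0.1  0.5 -0.2 -0.5 -0.3  0.2]
w [ 592.40734832 -220.17611624] [ 0.39061486 -0.19846193  0.36697824  0.05741917]
top [ 609.78256585 -219.09155997  572.60835164 -221.03830677] len 37.22515313085866 dir -3.089272243970248
scene [ 575.49289675 -226.91714814  609.55971581 -215.6233    ] len 35.89009844672423 dir 0.3201180983395707
```

```bash
cat >> h.py <<'E'
C=np.array([564.4,91.3]);A=-.217;H=146.6
def hookpos(th,r,off):
    b=np.pi+th+A; psi=b+np.pi; psi=(psi+np.pi)%(2*np.pi)-np.pi
    return np.r_[C+r*np.array([np.cos(b),np.sin(b)])+off*np.array([np.sin(psi),-np.cos(psi)])],psi
def go(xy,z,yaw):
    s=observe();p=s["eef_pos"];y=s["tool_rot"][2]
    d=np.array([xy[0]-p[0],xy[1]-p[1]]);X=np.array([np.cos(y),np.sin(y)]);Y=np.array([np.sin(y),-np.cos(y)])
    print("t",s["t"],"p",p.round(1),"rot",s["tool_rot"].round(3),"F",s["ft_force"].round(2),"w",round(s["width"],1))
    print("target",np.round(xy,1),z,round(yaw,3)," delta cm tool:",np.round([d@X/10,d@Y/10,(p[2]-z)/10],2),"roll deg",round(-np.degrees((yaw-y+np.pi)%(2*np.pi)-np.pi),1))
E
python3 - <<'E'
from h import *
p,y=hookpos(1.483,56,45);go(p,215,y)
E
```

```text
t 0.1 p [ 220.  -584.7  232.4] rot [-3.14 -0.    0.36] F [ 0.2   0.3  -0.04] w 91.3
target [590.5  24.4] 215 1.266  delta cm tool: [ 56.13 -43.96   1.74] roll deg -51.9
```

>>> send_rows --plan '[{"grip":-1,"delta_pos":[3.5,-2.75,0],"roll":0},{"grip":-1,"delta_pos":[3.8,-3,0],"roll":0},{"grip":-1,"delta_pos":[3.8,-3,0],"roll":0},{"grip":-1,"delta_pos":[3.8,-3,0],"roll":0},{"grip":-1,"delta_pos":[3.8,-3,0],"roll":0}]'

```text
t: 0.6
eef_pos: [343.4, -378.7, 230.3]
tool_rot: [-3.14, 0.001, 0.352]
ft_force: [0.4, -1.1, -0.0]
width: 53.7
```

>>> send_rows --plan '[{"grip":-1,"delta_pos":[3.8,-3,0],"roll":0},{"grip":-1,"delta_pos":[3.8,-3,0],"roll":0},{"grip":-1,"delta_pos":[3.8,-3,0],"roll":0},{"grip":-1,"delta_pos":[3.8,-3,0],"roll":0},{"grip":-1,"delta_pos":[3.8,-3,0],"roll":0}]'

```text
t: 1.1
eef_pos: [472.1, -164.2, 230.0]
tool_rot: [-3.139, 0.001, 0.351]
ft_force: [0.6, -1.2, -0.6]
width: 14.0
```

```bash
python3 - <<'E'
from h import *
p,y=hookpos(1.483,56,45);go(p,215,y)
E
```

```text
t 1.1 p [ 472.1 -164.2  230. ] rot [-3.139e+00  1.000e-03  3.510e-01] F [ 0.57 -1.17 -0.65] w 14.0
target [590.5  24.4] 215 1.266  delta cm tool: [ 17.59 -13.64   1.5 ] roll deg -52.4
```

>>> send_rows --plan '[{"grip":-1,"delta_pos":[3.8,-3,0.3],"roll":0},{"grip":-1,"delta_pos":[3.8,-3,0.3],"roll":0},{"grip":-1,"delta_pos":[3.8,-3,0.3],"roll":0},{"grip":-1,"delta_pos":[3.8,-3,0.3],"roll":0},{"grip":-1,"delta_pos":[2,-1.6,0.3],"roll":0}]'

```text
t: 1.6
eef_pos: [589.7, 32.2, 214.5]
tool_rot: [-3.139, 0.001, 0.353]
ft_force: [0.1, -1.4, -0.0]
width: 0.1
```

>>> send_rows --plan '[{"grip":-1,"delta_pos":[0,0,0],"roll":-8.5},{"grip":-1,"delta_pos":[0,0,0],"roll":-8.5},{"grip":-1,"delta_pos":[0,0,0],"roll":-8.5},{"grip":-1,"delta_pos":[0,0,0],"roll":-8.5},{"grip":-1,"delta_pos":[0,0,0],"roll":-8.5}]'

```text
t: 2.1
eef_pos: [590.3, 37.6, 211.7]
tool_rot: [-3.135, -0.0, 1.107]
ft_force: [0.1, -0.0, 0.9]
width: 0.5
```

```bash
python3 - <<'E'
from h import *
p,y=hookpos(1.483,56,40);go(p,157,y)
E
```

```text
t 2.1 p [590.3  37.6 211.7] rot [-3.135 -0.     1.107] F [ 0.13 -0.04  0.88] w 0.5
target [585.8  25.9] 157 1.266  delta cm tool: [-1.25  0.11  5.47] roll deg -9.1
```

>>> send_rows --plan '[{"grip":-1,"delta_pos":[-0.8,0.1,0.5],"roll":-7},{"grip":-1,"delta_pos":[-0.5,0.1,1.3],"roll":-2},{"grip":-1,"delta_pos":[0,0,1.3],"roll":0},{"grip":-1,"delta_pos":[0,0,1.3],"roll":0},{"grip":-1,"delta_pos":[0,0,0.8],"roll":0}]'

```text
t: 2.6
eef_pos: [586.4, 25.2, 157.2]
tool_rot: [-3.135, -0.001, 1.274]
ft_force: [-0.4, -0.0, 0.1]
width: 0.5
```

```bash
python3 - <<'E'
from h import *
p,y=hookpos(1.483,56,17.5);go(p,157,y)
s=get_image("scene");t=get_image("top")
a=cv2.resize(s[180:300,255:365],None,fx=5,fy=5,interpolation=cv2.INTER_CUBIC)
c=cv2.resize(t[165:265,200:300],None,fx=5,fy=5,interpolation=cv2.INTER_CUBIC)
a=cv2.resize(a,(458,500)); cv2.imwrite("pics/e1.png",np.hstack([a[:500],c[:500,:300]])[:,:,::-1])
E
```

```text
t 2.6 p [586.4  25.2 157.2] rot [-3.135e+00 -1.000e-03  1.274e+00] F [-0.44 -0.03  0.09] w 0.5
target [564.3  32.6] 157 1.266  delta cm tool: [ 0.06 -2.33  0.02] roll deg 0.5
```

View pics/e1.png

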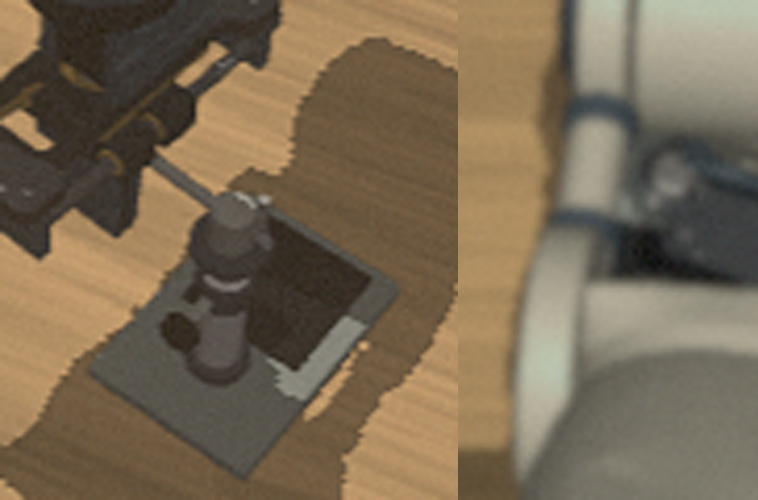

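>>> send_rows --plan '[{"grip":-1,"delta_pos":[0,-0.6,0],"roll":0},{"grip":-1,"delta_pos":[0,-0.6,0],"roll":0},{"grip":-1,"delta_pos":[0,-0.5,0],"roll":0},{"grip":-1,"delta_pos":[0,-0.4,0],"roll":0},{"grip":-1,"delta_pos":[0,-0.2,0],"roll":0}]'

```text
t: 3.2
eef_pos: [562.9, 33.0, 159.0]
tool_rot: [-3.136, -0.002, 1.274]
ft_force: [-0.0, 0.1, -0.2]
width: 0.4
```

>>> send_rows --plan '[{"grip":-1,"delta_pos":[0,-0.3,0.1],"roll":0},{"grip":-1,"delta_pos":[-0.15,-0.5,0.1],"roll":5},{"grip":-1,"delta_pos":[-0.15,-0.5,0],"roll":5},{"grip":-1,"delta_pos":[-0.15,-0.5,0],"roll":5},{"grip":-1,"delta_pos":[-0.15,-0.5,0],"roll":5}]'

```text
t: 3.7
eef_pos: [542.6, 36.7, 158.9]
tool_rot: [3.139, -0.005, 0.913]
ft_force: [2.2, -0.5, -1.7]
width: 0.6
```

```bash
python3 - <<'E'
from h import *
s=observe();y=s["tool_rot"][2]; print("F",s["ft_force"])
th=y-A; p,yy=hookpos(th,56,17.5); print(th);go(p,157,yy)
E
```

```text
F [ 2.24241877 -0.52793615 -1.72192447]
1.130381106251228
t 3.7 p [542.6  36.7 158.9] rot [ 3.139 -0.005  0.913] F [ 2.24 -0.53 -1.72] w 0.6
target [544.   36.3] 157 0.913  delta cm tool: [0.06 0.14 0.19] roll deg -0.0
```

>>> send_rows --plan '[{"grip":-1,"delta_pos":[-0.15,-0.45,0.1],"roll":5},{"grip":-1,"delta_pos":[-0.15,-0.45,0.1],"roll":5},{"grip":-1,"delta_pos":[-0.15,-0.5,0],"roll":5},{"grip":-1,"delta_pos":[-0.15,-0.5,0],"roll":5},{"grip":-1,"delta_pos":[-0.15,-0.5,0],"roll":5}]'

```text
t: 4.2
eef_pos: [523.0, 49.0, 158.0]
tool_rot: [3.137, -0.012, 0.458]
ft_force: [1.5, -2.2, -0.1]
width: 0.6
```

```bash
python3 - <<'E'
from h import *
s=observe();y=s["tool_rot"][2]; print("F",s["ft_force"])
th=y-A; p,yy=hookpos(th,56,17.5); print(th);go(p,157,yy)
E
```

```text
F [ 1.53278108 -2.15087335 -0.08210706]
0.6748668468822546
t 4.2 p [523.  49. 158.] rot [ 3.137 -0.012  0.458] F [ 1.53 -2.15 -0.08] w 0.6
target [521.9  50.8] 157 0.458  delta cm tool: [-0.02 -0.21  0.1 ] roll deg 0.0
```

>>> send_rows --plan '[{"grip":-1,"delta_pos":[-0.15,-0.6,0.1],"roll":5},{"grip":-1,"delta_pos":[-0.15,-0.55,0.05],"roll":5},{"grip":-1,"delta_pos":[-0.15,-0.5,0],"roll":5},{"grip":-1,"delta_pos":[-0.15,-0.5,0],"roll":5},{"grip":-1,"delta_pos":[-0.1,-0.4,0],"roll":4}]'

```text
t: 4.7
eef_pos: [509.8, 71.0, 157.3]
tool_rot: [3.141, -0.017, 0.02]
ft_force: [0.8, -1.5, 0.4]
width: 0.4
```

```bash
python3 - <<'E'
from h import *
s=observe();y=s["tool_rot"][2]; print("F",s["ft_force"])
th=y-A; p,yy=hookpos(th,56,17.5); print(th);go(p,157,yy)
p,yy=hookpos(0,56,17.5); go(p,157,yy)
E
```

```text
F [ 0.79425626 -1.47921703  0.40012569]
0.23709619026358145
t 4.7 p [509.8  71.  157.3] rot [ 3.141 -0.017  0.02 ] F [ 0.79 -1.48  0.4 ] w 0.4
target [508.8  72.7] 157 0.02  delta cm tool: [-0.1  -0.17  0.03] roll deg -0.0
t 4.7 p [509.8  71.  157.3] rot [ 3.141 -0.017  0.02 ] F [ 0.79 -1.48  0.4 ] w 0.4
target [505.9  86.3] 157 -0.217  delta cm tool: [-0.35 -1.53  0.03] roll deg 13.6
```

Now the last part, slower and in small steps so I can feel the stop.

>>> send_rows --plan '[{"grip":-1,"delta_pos":[-0.1,-0.35,0],"roll":4},{"grip":-1,"delta_pos":[-0.1,-0.3,0],"roll":4},{"grip":-1,"delta_pos":[-0.05,-0.2,0],"roll":3},{"grip":-1,"delta_pos":[0,-0.2,0],"roll":2},{"grip":-1,"delta_pos":[0,-0.1,0],"roll":0}]'

```text
t: 5.2
eef_pos: [506.9, 82.4, 157.4]
tool_rot: [-3.14, -0.016, -0.218]
ft_force: [-0.2, -1.8, 0.2]
width: 0.4
```

>>> send_rows --plan '[{"grip":-1,"delta_pos":[0,-0.15,0],"roll":0},{"grip":-1,"delta_pos":[0,-0.15,0],"roll":0},{"grip":-1,"delta_pos":[0,-0.15,0],"roll":0},{"grip":-1,"delta_pos":[0,-0.1,0],"roll":0},{"grip":-1,"delta_pos":[0,0,0],"roll":0}]'

```text
t: 5.7
eef_pos: [507.6, 88.0, 157.3]
tool_rot: [-3.141, -0.015, -0.215]
ft_force: [-2.0, -1.7, 0.4]
width: 0.5
```

>>> send_rows --plan '[{"grip":-1,"delta_pos":[0,-0.1,0],"roll":0},{"grip":-1,"delta_pos":[0,-0.1,0],"roll":0},{"grip":-1,"delta_pos":[0,-0.1,0],"roll":0},{"grip":-1,"delta_pos":[0,0,0],"roll":0},{"grip":-1,"delta_pos":[0,0,0],"roll":0}]'

```text
t: 6.2
eef_pos: [507.8, 89.1, 157.2]
tool_rot: [3.138, -0.015, -0.214]
ft_force: [-2.2, -1.9, 0.8]
width: 0.3
```

>>> send_rows --plan '[{"grip":-1,"delta_pos":[0,-0.2,0],"roll":0},{"grip":-1,"delta_pos":[0,-0.2,0],"roll":0},{"grip":-1,"delta_pos":[0,-0.2,0],"roll":0},{"grip":-1,"delta_pos":[0,-0.2,0],"roll":0},{"grip":-1,"delta_pos":[0,-0.2,0],"roll":0}]'

```text
t: 6.7
eef_pos: [508.1, 91.3, 156.6]
tool_rot: [3.124, -0.013, -0.213]
ft_force: [-3.9, -23.9, 3.7]
width: 0.6
```

```bash
python3 - <<'E'
from h import *
p,yy=hookpos(0,56,17.5); go(p,157,yy)
s=get_image("scene")
a=cv2.resize(s[180:300,255:365],None,fx=6,fy=5,interpolation=cv2.INTER_CUBIC)
cv2.imwrite("pics/e2.png",a[:,:,::-1])
E
```

```text
t 6.7 p [508.1  91.3 156.6] rot [ 3.124 -0.013 -0.213] F [ -3.91 -23.87   3.67] w 0.6
target [505.9  86.3] 157 -0.217  delta cm tool: [-0.1   0.53 -0.04] roll deg 0.2
```

View pics/e2.png

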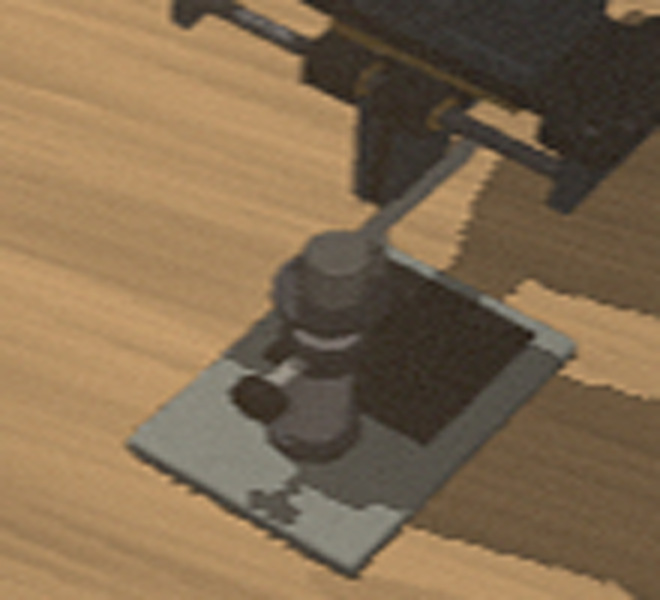

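>>> send_rows --plan '[{"grip":-1,"delta_pos":[0,0.6,0],"roll":0},{"grip":-1,"delta_pos":[0,1.0,0],"roll":0},{"grip":-1,"delta_pos":[0,2.0,0],"roll":0},{"grip":-1,"delta_pos":[0,1.0,-2],"roll":0},{"grip":-1,"delta_pos":[0,0,-4],"roll":0}]'

```text
t: 7.25
eef_pos: [495.9, 45.3, 215.0]
tool_rot: [3.124, -0.007, -0.213]
ft_force: [1.0, 0.5, 0.6]
width: 0.5
```

```bash
python3 - <<'E'
from h import *
go(C,210,-.217)
s=get_image("scene")
a=cv2.resize(s[190:300,260:365],None,fx=6,fy=6,interpolation=cv2.INTER_CUBIC)[:600]
cv2.imwrite("pics/e3.png",a[:,:,::-1])
E
```

```text
t 7.25 p [495.9  45.3 215. ] rot [ 3.124 -0.007 -0.213] F [1.04 0.48 0.57] w 0.5
target [564.4  91.3] 210 -0.217  delta cm tool: [ 5.72 -5.94  0.5 ] roll deg 0.2
```

View pics/e3.png

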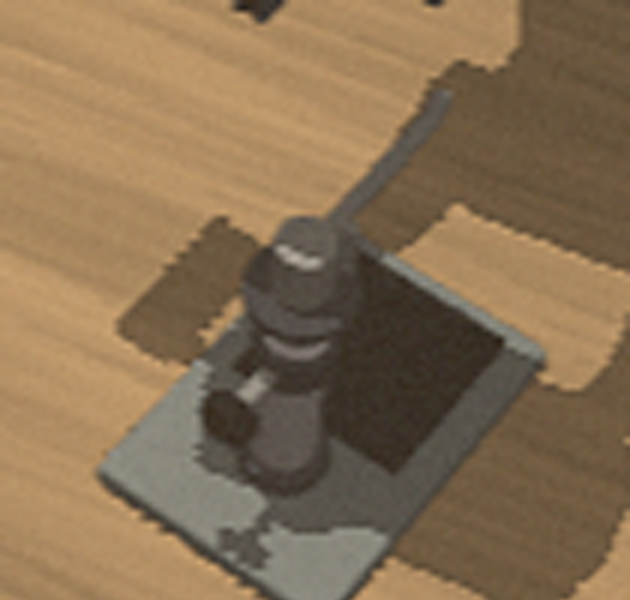

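```bash
python3 - <<'E'
from h import *
m=px([(445,93),(306,233)],(260,190),6)
for H_ in(143,146.6,150):
  for a in(A,A-.04,A+.04):
    u=R(a)@np.array([-86,0]);print(H_,round(a,3),proj("scene",[np.r_[C+u,H_+10],np.r_[C,H_+8]])-m)
E
```

```text
143 -0.217 [[0.33439493 0.87289404]
 [0.85071321 2.68446818]]
143 -0.257 [[1.62451522 1.64089583]
 [0.85071321 2.68446818]]
143 -0.177 [[-0.98659799  0.14450108]
 [ 0.85071321  2.68446818]]
146.6 -0.217 [[ 0.5166796  -0.17590219]
 [ 0.97061035  1.66603963]]
146.6 -0.257 [[1.81091904 0.59289983]
 [0.97061035 1.66603963]]
146.6 -0.177 [[-0.80849985 -0.90505138]
 [ 0.97061035  1.66603963]]
150 -0.217 [[ 0.68984004 -1.17220109]
 [ 1.08453645  0.69833019]]
150 -0.257 [[ 1.98799391 -0.40264717]
 [ 1.08453645  0.69833019]]
150 -0.177 [[-0.63931772 -1.90206085]
 [ 1.08453645  0.69833019]]
```

>>> send_rows --plan '[{"grip":-1,"delta_pos":[2,-2,0],"roll":0},{"grip":-1,"delta_pos":[2,-2,0],"roll":0},{"grip":-1,"delta_pos":[1.7,-1.9,0.5],"roll":0},{"grip":-1,"delta_pos":[0,0,1.2],"roll":0},{"grip":-1,"delta_pos":[0,0,1.2],"roll":0}]'

```text
t: 7.8
eef_pos: [572.8, 91.6, 196.9]
tool_rot: [3.131, -0.027, -0.214]
ft_force: [0.4, 0.1, -0.4]
width: 0.1
```

```bash
python3 - <<'E'
from h import *
go(C,180,-.217)
E
```

```text
t 7.8 p [572.8  91.6 196.9] rot [ 3.131 -0.027 -0.214] F [ 0.4   0.07 -0.45] w 0.1
target [564.4  91.3] 180 -0.217  delta cm tool: [-0.81  0.21  1.69] roll deg 0.2
```

>>> send_rows --plan '[{"grip":-1,"delta_pos":[-0.8,0.2,0.5],"roll":0},{"grip":-1,"delta_pos":[0,0,0.5],"roll":0},{"grip":-1,"delta_pos":[0,0,0.4],"roll":0},{"grip":-1,"delta_pos":[0,0,0.2],"roll":0},{"grip":-1,"delta_pos":[0,0,0],"roll":0}]'

```text
t: 8.3
eef_pos: [560.9, 89.4, 177.5]
tool_rot: [3.13, -0.023, -0.215]
ft_force: [-0.4, -0.4, 1.0]
width: 0.5
```

>>> send_rows --plan '[{"grip":-1,"delta_pos":[0,0,0.1],"roll":0},{"grip":-1,"delta_pos":[0,0,0.1],"roll":0},{"grip":-1,"delta_pos":[0,0,0.1],"roll":0},{"grip":-1,"delta_pos":[0,0,0],"roll":0},{"grip":-1,"delta_pos":[0,0,0],"roll":0}]'

```text
t: 8.8
eef_pos: [561.6, 89.3, 175.2]
tool_rot: [3.13, -0.025, -0.216]
ft_force: [0.1, 0.9, -0.5]
width: 0.0
```

>>> send_rows --plan '[{"grip":-1,"delta_pos":[0,0,0.08],"roll":0},{"grip":-1,"delta_pos":[0,0,0.08],"roll":0},{"grip":-1,"delta_pos":[0,0,0.08],"roll":0},{"grip":-1,"delta_pos":[0,0,0],"roll":0},{"grip":-1,"delta_pos":[0,0,0],"roll":0}]'

```text
t: 9.3
eef_pos: [561.8, 89.3, 173.1]
tool_rot: [3.13, -0.025, -0.215]
ft_force: [-2.1, -0.3, 3.5]
width: 0.5
```

>>> send_rows --plan '[{"grip":-1,"delta_pos":[0,0,0.08],"roll":0},{"grip":-1,"delta_pos":[0,0,0.08],"roll":0},{"grip":-1,"delta_pos":[0,0,0],"roll":0},{"grip":-1,"delta_pos":[0,0,0],"roll":0},{"grip":-1,"delta_pos":[0,0,0],"roll":0}]'

```text
t: 9.8
eef_pos: [561.8, 89.3, 172.5]
tool_rot: [3.131, -0.026, -0.215]
ft_force: [-1.8, 0.6, 6.1]
width: 0.8
```

>>> send_rows --plan '[{"grip":-1,"delta_pos":[0,0,-1],"roll":0},{"grip":-1,"delta_pos":[0,0,-3],"roll":0},{"grip":-1,"delta_pos":[0,1,-3],"roll":0},{"grip":-1,"delta_pos":[0,4,0],"roll":0},{"grip":-1,"delta_pos":[0,4.5,0],"roll":0}]'

```text
t: 10.3
eef_pos: [540.4, -0.6, 247.6]
tool_rot: [3.131, -0.027, -0.209]
ft_force: [1.7, -1.1, -0.3]
width: 1.0
```

```bash
cat > wfit.py <<'E'
from h import *
d=np.array([-.543,.321])
sc=px([(130,82),(157,88),(133,157),(104,153)],(160,180),6)
# top: tongue top face corners approx far end + left edge line
tl=px([(250,75),(275,185)],(330,180),10)
def T(v):
    u=R(v[2]) ; return np.array([np.r_[np.array(v[:2])+u@np.array(q),122] for q in((-20,6),(-20,-6),(20,-6),(20,6))])
def res(v,p=0):
    t=T(v); s=proj("scene",t)
    return (s-sc+d).ravel()
f=least_squares(res,[592,-220,.3]);print(f.x,f.fun.round(1))
t=T(f.x);print("top pred crop",((proj("top",t)-[330,180]+.5)*10-.5).round())
for yaw in(.15,.25,.35):
    t=T([592.4,-220.2,yaw]);print(yaw,"top",((proj("top",t)-[330,180]+.5)*10-.5).round().tolist(),"scene",((proj("scene",t)+d-[160,180]+.5)*6-.5).round().tolist())
E
python3 wfit.py
python3 - <<'E'
from h import *
go((592.4,-220.2),232,.27)
t=get_image("top");cv2.imwrite("pics/t2.png",cv2.resize(t[120:260,250:420],None,fx=4,fy=4,interpolation=cv2.INTER_CUBIC)[:,:,::-1])
E
```

```text
[ 5.90911962e+02 -2.20602628e+02  3.08067810e-01] [ 5.1  0.1 -4.4 -1.5 -5.3 -0.   4.6  1.2]
top pred crop [[285. 204.]
 [327. 192.]
 [282.  53.]
 [240.  65.]]
0.15 top [[271.0, 198.0], [315.0, 192.0], [293.0, 48.0], [249.0, 54.0]] scene [[166.0, 89.0], [138.0, 82.0], [93.0, 157.0], [122.0, 164.0]]
0.25 top [[279.0, 199.0], [321.0, 189.0], [285.0, 48.0], [243.0, 58.0]] scene [[162.0, 87.0], [132.0, 82.0], [97.0, 159.0], [127.0, 164.0]]
0.35 top [[286.0, 199.0], [328.0, 185.0], [278.0, 47.0], [236.0, 62.0]] scene [[157.0, 85.0], [127.0, 82.0], [102.0, 161.0], [133.0, 163.0]]
t 10.3 p [540.4  -0.6 247.6] rot [ 3.131 -0.027 -0.209] F [ 1.71 -1.12 -0.25] w 1.0
target [ 592.4 -220.2] 232 0.27  delta cm tool: [ 9.65 20.4   1.56] roll deg -27.5
```

View pics/t2.png

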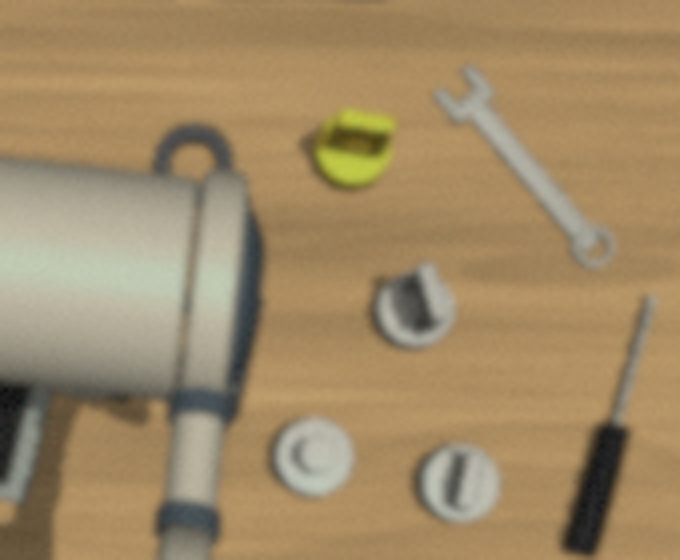

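```bash
python3 - <<'E'
import re
s=open("wfit.py").read()
s=s.replace("(130,82),(157,88),(133,157),(104,153)","(157,88),(130,82),(104,153),(133,157)")
open("wfit.py","w").write(s)
E
python3 wfit.py|head -3
```

```text
[ 5.90974944e+02 -2.20569278e+02  3.33096620e-01] [ 0.4 -1.  -0.1 -0.4 -0.3  0.7  0.   0.6]
top pred crop [[286. 204.]
 [328. 190.]
```

>>> send_rows --plan '[{"grip":0.2,"delta_pos":[1.9,4.1,0],"roll":0},{"grip":0.2,"delta_pos":[1.9,4.1,0],"roll":0},{"grip":0.2,"delta_pos":[1.9,4.1,0],"roll":0},{"grip":0.2,"delta_pos":[1.9,4.1,0],"roll":0},{"grip":0.2,"delta_pos":[1.5,3,0],"roll":0}]'

```text
t: 10.85
eef_pos: [587.2, -220.7, 256.7]
tool_rot: [3.129, -0.03, -0.21]
ft_force: [0.3, 0.1, 0.1]
width: 37.5
```

>>> send_rows --plan '[{"grip":0.2,"delta_pos":[0,0,0],"roll":-8},{"grip":0.2,"delta_pos":[0,0,0],"roll":-8},{"grip":0.2,"delta_pos":[0,0,0],"roll":-8},{"grip":0.2,"delta_pos":[0,0,0],"roll":-6},{"grip":0.2,"delta_pos":[0,0,0],"roll":0}]'

```text
t: 11.35
eef_pos: [587.9, -227.3, 258.2]
tool_rot: [3.114, -0.02, 0.326]
ft_force: [0.2, 0.2, 0.0]
width: 54.6
```

```bash
python3 - <<'E'
from h import *
go((591.7,-220.5),150,.32)
E
```

```text
t 11.35 p [ 587.9 -227.3  258.2] rot [ 3.114 -0.02   0.326] F [0.19 0.22 0.  ] w 54.6
target [ 591.7 -220.5] 150 0.32  delta cm tool: [ 0.58 -0.52 10.82] roll deg 0.4
```

>>> send_rows --plan '[{"grip":0.2,"delta_pos":[0.6,-0.5,2.5],"roll":0},{"grip":0.2,"delta_pos":[0,0,3],"roll":0},{"grip":0.2,"delta_pos":[0,0,2.5],"roll":0},{"grip":0.2,"delta_pos":[0,0,1.5],"roll":0},{"grip":0.2,"delta_pos":[0,0,0],"roll":0}]'

```text
t: 11.85
eef_pos: [596.2, -222.6, 162.8]
tool_rot: [3.111, -0.024, 0.309]
ft_force: [1.6, 0.1, -0.8]
width: 54.8
```

```bash
python3 - <<'E'
from h import *
go((591.7,-220.5),110,.32)
s=get_image("scene");cv2.imwrite("pics/s3.png",cv2.resize(s[130:270,120:260],None,fx=4,fy=4,interpolation=cv2.INTER_CUBIC)[:,:,::-1])
E
```

```text
t 11.85 p [ 596.2 -222.6  162.8] rot [ 3.111 -0.024  0.309] F [ 1.61  0.12 -0.81] w 54.8
target [ 591.7 -220.5] 110 0.32  delta cm tool: [-0.36 -0.33  5.28] roll deg -0.7
```

View pics/s3.png

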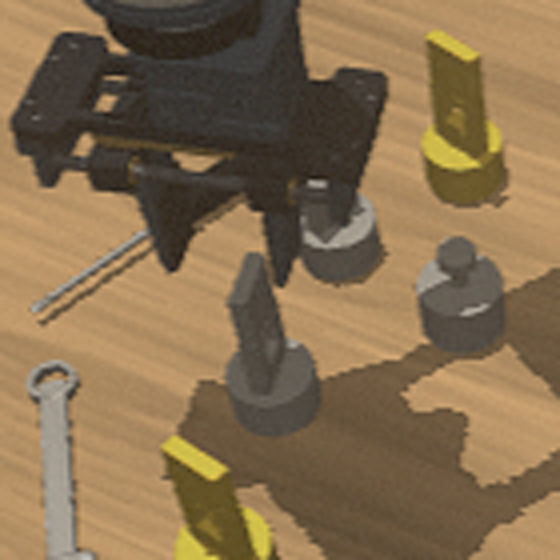

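```bash
python3 - <<'E'
from h import *
from scipy.spatial.transform import Rotation as Ro
s=observe();M=Ro.from_euler("xyz",s["tool_rot"]).as_matrix();p=s["eef_pos"]
for v in([0,27,19],[0,-27,19],[0,0,19],[0,0,55]): 
    q=p+M@np.array(v,float); print(v,q.round(1),((proj("scene",[q])[0]-[120,130]+.5)*4-.5).round())
print(((proj("scene",[(591.7,-220.5,122)])[0]-[120,130]+.5)*4-.5).round())
E
```

```text
[0, 27, 19] [ 605.4 -248.9  145.8] [186. 251.]
[0, -27, 19] [ 589.  -197.5  144.1] [279. 264.]
[0, 0, 19] [ 597.2 -223.2  145. ] [233. 258.]
[0, 0, 55] [ 598.4 -224.   109. ] [241. 299.]
[249. 279.]
```

>>> send_rows --plan '[{"grip":0.2,"delta_pos":[-0.45,-0.4,1],"roll":-1},{"grip":0.2,"delta_pos":[-0.05,-0.05,1.5],"roll":0},{"grip":0.2,"delta_pos":[-0.05,-0.05,1.5],"roll":0},{"grip":0.2,"delta_pos":[0,0,0.9],"roll":0},{"grip":0.2,"delta_pos":[0,0,0.2],"roll":0}]'

```text
t: 12.4
eef_pos: [592.5, -221.2, 114.9]
tool_rot: [3.105, -0.029, 0.325]
ft_force: [0.3, 0.4, -0.7]
width: 54.5
```

```bash
python3 - <<'E'
from h import *
go((591.7,-220.5),110,.32)
E
```

```text
t 12.4 p [ 592.5 -221.2  114.9] rot [ 3.105 -0.029  0.325] F [ 0.28  0.42 -0.74] w 54.5
target [ 591.7 -220.5] 110 0.32  delta cm tool: [-0.06 -0.1   0.49] roll deg 0.3
```

>>> send_rows --plan '[{"grip":0.2,"delta_pos":[-0.05,-0.1,0.45],"roll":0},{"grip":-1,"delta_pos":[0,0,0],"roll":0},{"grip":-1,"delta_pos":[0,0,0],"roll":0},{"grip":-1,"delta_pos":[0,0,0],"roll":0},{"grip":-1,"delta_pos":[0,0,0],"roll":0}]'

```text
t: 12.9
eef_pos: [592.7, -220.9, 112.0]
tool_rot: [3.103, -0.031, 0.325]
ft_force: [0.6, 1.0, -0.1]
width: 25.7
```

>>> send_rows --plan '[{"grip":-1,"delta_pos":[0,0,0],"roll":0},{"grip":-1,"delta_pos":[0,0,0],"roll":0},{"grip":-1,"delta_pos":[0,0,0],"roll":0},{"grip":-1,"delta_pos":[0,0,0],"roll":0},{"grip":-1,"delta_pos":[0,0,0],"roll":0}]'

```text
t: 13.4
eef_pos: [592.7, -220.1, 112.6]
tool_rot: [3.104, -0.032, 0.325]
ft_force: [0.1, 2.6, 1.6]
width: 12.0
```

>>> send_rows --plan '[{"grip":-1,"delta_pos":[0,0,-1],"roll":0},{"grip":-1,"delta_pos":[0,0,-2.5],"roll":0},{"grip":-1,"delta_pos":[0,0,-3],"roll":0},{"grip":-1,"delta_pos":[0,0,-3],"roll":0},{"grip":-1,"delta_pos":[0,0,-2],"roll":0}]'

```text
t: 13.9
eef_pos: [585.0, -216.9, 228.5]
tool_rot: [3.109, -0.024, 0.325]
ft_force: [0.9, -0.3, -5.3]
width: 11.9
```

```bash
python3 - <<'E'
from h import *
go((400,60),225,1.354)
s=get_image("scene");cv2.imwrite("pics/s4.png",cv2.resize(s[130:270,120:260],None,fx=4,fy=4,interpolation=cv2.INTER_CUBIC)[:,:,::-1])
E
```

```text
t 13.9 p [ 585.  -216.9  228.5] rot [ 3.109 -0.024  0.325] F [ 0.85 -0.3  -5.29] w 11.9
target [400  60] 225 1.354  delta cm tool: [ -8.68 -32.15   0.35] roll deg -59.0
```

View pics/s4.png

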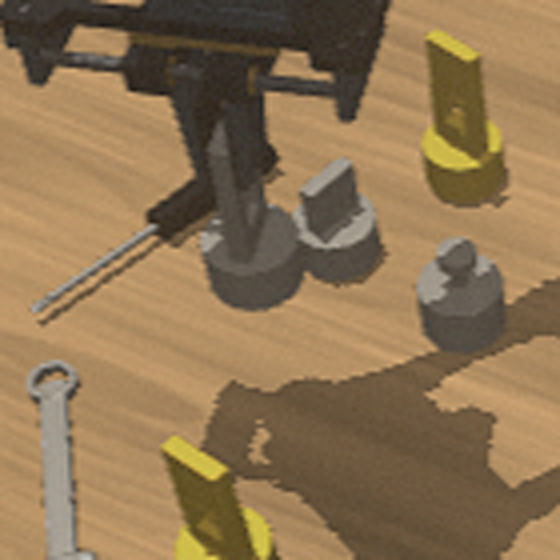

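The weight is in the gripper: its foot is at about (252,262) in the crop and the tongue is between the fingers. The bystanders haven't moved. Now I'll carry it to the front of the stand.

>>> send_rows --plan '[{"grip":-1,"delta_pos":[-0.6,-2.2,0],"roll":0},{"grip":-1,"delta_pos":[-1,-3.7,0],"roll":0},{"grip":-1,"delta_pos":[-1.1,-4,0],"roll":0},{"grip":-1,"delta_pos":[-1.1,-4,0],"roll":0},{"grip":-1,"delta_pos":[-1.1,-4,0],"roll":0}]'

```text
t: 14.45
eef_pos: [481.5, -63.9, 222.8]
tool_rot: [3.101, -0.029, 0.32]
ft_force: [0.3, 1.7, -5.2]
width: 11.9
```

>>> send_rows --plan '[{"grip":-1,"delta_pos":[-1.1,-4,0],"roll":0},{"grip":-1,"delta_pos":[-1.1,-4,0],"roll":0},{"grip":-1,"delta_pos":[-1,-3.5,0],"roll":0},{"grip":-1,"delta_pos":[-0.5,-2,0],"roll":0},{"grip":-1,"delta_pos":[0,0,0],"roll":0}]'

```text
t: 14.95
eef_pos: [394.8, 58.7, 214.2]
tool_rot: [3.102, -0.025, 0.323]
ft_force: [0.7, -2.0, -5.6]
width: 12.2
```

>>> send_rows --plan '[{"grip":-1,"delta_pos":[0,0,0],"roll":-6},{"grip":-1,"delta_pos":[0,0,0],"roll":-8},{"grip":-1,"delta_pos":[0,0,0],"roll":-8},{"grip":-1,"delta_pos":[0,0,0],"roll":-8},{"grip":-1,"delta_pos":[0,0,0],"roll":-8}]'

```text
t: 15.45
eef_pos: [394.7, 57.9, 213.4]
tool_rot: [3.094, 0.007, 1.009]
ft_force: [0.4, -0.1, -6.0]
width: 11.6
```

```bash
python3 - <<'E'
from h import *
go(C+R(A)@[-135,0],200,1.354)
E
```

```text
t 15.45 p [394.7  57.9 213.4] rot [3.094 0.007 1.009] F [ 0.35 -0.09 -5.97] w 11.6
target [432.6 120.4] 200 1.354  delta cm tool: [ 7.31 -0.12  1.34] roll deg -19.8
```

>>> send_rows --plan '[{"grip":-1,"delta_pos":[0,0,0],"roll":-8},{"grip":-1,"delta_pos":[0,0,0],"roll":-8},{"grip":-1,"delta_pos":[0,0,0],"roll":-4},{"grip":-1,"delta_pos":[0,0,0],"roll":0},{"grip":-1,"delta_pos":[0,0,0],"roll":0}]'

```text
t: 15.95
eef_pos: [395.5, 55.8, 212.6]
tool_rot: [3.1, 0.024, 1.374]
ft_force: [-0.4, 0.1, -4.8]
width: 11.8
```

```bash
python3 - <<'E'
from h import *
go(C+R(A)@[-135,0],200,1.354)
E
```

```text
t 15.95 p [395.5  55.8 212.6] rot [3.1   0.024 1.374] F [-0.38  0.11 -4.84] w 11.8
target [432.6 120.4] 200 1.354  delta cm tool: [7.06 2.37 1.26] roll deg 1.1
```

>>> send_rows --plan '[{"grip":-1,"delta_pos":[2.2,0.7,0.4],"roll":0.5},{"grip":-1,"delta_pos":[2.4,0.8,0.4],"roll":0.5},{"grip":-1,"delta_pos":[2,0.7,0.4],"roll":0},{"grip":-1,"delta_pos":[0.5,0.2,0],"roll":0},{"grip":-1,"delta_pos":[0,0,0],"roll":0}]'

```text
t: 16.45
eef_pos: [435.8, 120.9, 199.1]
tool_rot: [3.099, 0.024, 1.343]
ft_force: [-0.3, 0.4, -5.5]
width: 12.1
```

```bash
python3 - <<'E'
from h import *
go(C+R(A)@[-135,0],200,1.354)
s=get_image("scene");cv2.imwrite("pics/s5.png",cv2.resize(s[170:300,260:370],None,fx=4.6,fy=4.6,interpolation=cv2.INTER_CUBIC)[:,:,::-1])
s=get_image("top");cv2.imwrite("pics/t5.png",cv2.resize(s[150:290,190:310],None,fx=4,fy=4,interpolation=cv2.INTER_CUBIC)[:,:,::-1])
E
```

```text
t 16.45 p [435.8 120.9 199.1] rot [3.099 0.024 1.343] F [-0.32  0.44 -5.55] w 12.1
target [432.6 120.4] 200 1.354  delta cm tool: [-0.12 -0.3  -0.09] roll deg -0.6
```

View pics/s5.png

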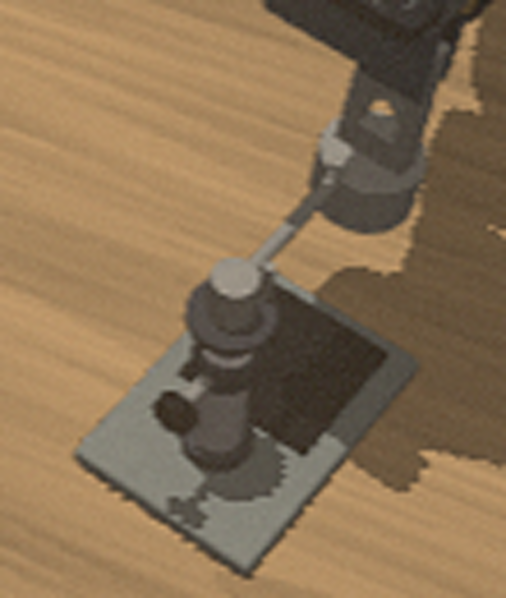

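View pics/t5.png

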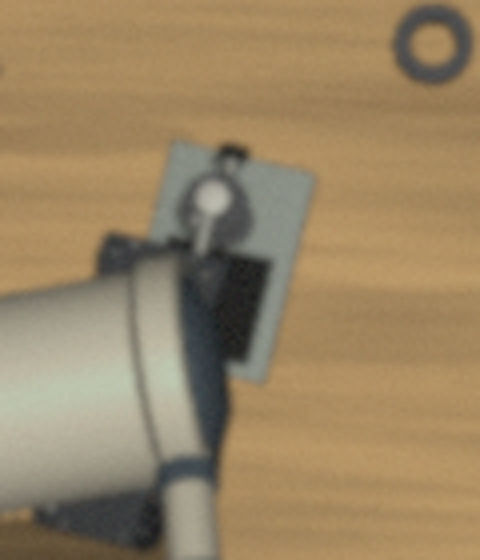

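```bash
python3 - <<'E'
from h import *
from scipy.spatial.transform import Rotation as Ro
s=observe();M=Ro.from_euler("xyz",s["tool_rot"]).as_matrix();p=s["eef_pos"]
f=lambda q:((proj("scene",[q])[0]+[-.54,.32]-[260,170]+.5)*4.6-.5).round()
print("toolz",M[:,2])
for n,ax in(("tool",M[:,2]),("vert",np.array([0,0,-1.]))):
  X=M[:,0];Y=M[:,1]
  for nm,l in(("eyetop +x face",34.6),("eyebot",60.6),("eyemid",52.6),):
    q=p+ax*l; 
    print(n,nm,"side posts far face y+6",f(q+Y*6),f(q-Y*6))
  q=p+ax*112.6; print("foot: bottom c",f(q),"L/R",[f(q+28*np.array([np.cos(a),np.sin(a),0])).tolist() for a in np.arange(0,6.28,.785)])
  q=p+ax*78.6; print("foot top", [f(q+28*np.array([np.cos(a),np.sin(a),0])).tolist() for a in np.arange(0,6.28,.785)])
for r in (12,78,86): print("bar",r,f(np.r_[C+R(A)@[-r,0],H]))
print("local",R(A).T@(p[:2]-C))
E
python3 - <<'E'
import cv2
i=cv2.imread("pics/s5.png")[40:260,250:480];cv2.imwrite("pics/s5b.png",cv2.resize(i,None,fx=2.6,fy=2.6,interpolation=cv2.INTER_CUBIC))
E
```

```text
toolz [ 0.03636185 -0.03307955 -0.99879105]
tool eyetop +x face side posts far face y+6 [386. 104.] [400.  91.]
tool eyebot side posts far face y+6 [377. 140.] [390. 126.]
tool eyemid side posts far face y+6 [380. 129.] [393. 116.]
foot: bottom c [367. 200.] L/R [[347.0, 239.0], [389.0, 241.0], [418.0, 219.0], [416.0, 187.0], [385.0, 163.0], [344.0, 161.0], [316.0, 182.0], [317.0, 214.0]]
foot top [[358.0, 196.0], [401.0, 198.0], [430.0, 176.0], [428.0, 143.0], [397.0, 119.0], [355.0, 117.0], [326.0, 138.0], [327.0, 171.0]]
vert eyetop +x face side posts far face y+6 [389. 103.] [403.  90.]
vert eyebot side posts far face y+6 [383. 138.] [396. 125.]
vert eyemid side posts far face y+6 [385. 128.] [398. 114.]
foot: bottom c [376. 197.] L/R [[357.0, 236.0], [399.0, 238.0], [427.0, 216.0], [425.0, 184.0], [395.0, 160.0], [354.0, 158.0], [326.0, 179.0], [326.0, 211.0]]
foot top [[365.0, 194.0], [408.0, 196.0], [437.0, 174.0], [435.0, 141.0], [404.0, 117.0], [362.0, 115.0], [333.0, 136.0], [333.0, 169.0]]
bar 12 [250. 274.]
bar 78 [329. 187.]
bar 86 [339. 177.]
local [-132.33627769    0.45176879]
```

View pics/s5b.png

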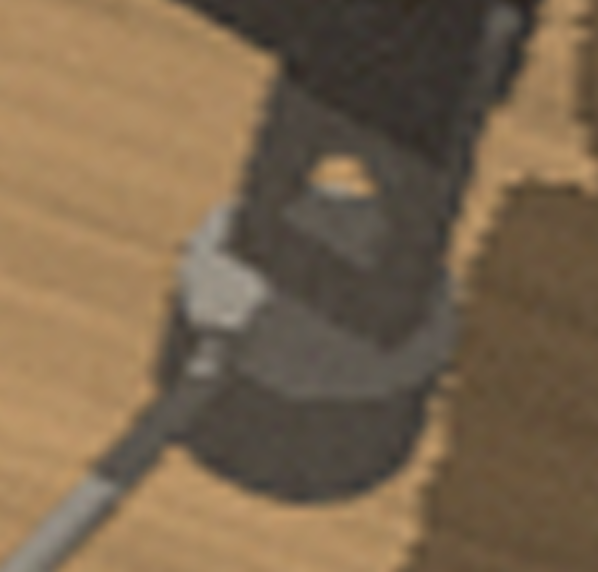

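>>> send_rows --plan '[{"grip":-1,"delta_pos":[0.3,0,0],"roll":-0.3},{"grip":-1,"delta_pos":[0.2,0.3,0],"roll":-0.3},{"grip":-1,"delta_pos":[0,0.3,0],"roll":0},{"grip":-1,"delta_pos":[0,0,0],"roll":0},{"grip":-1,"delta_pos":[0,0,0],"roll":0}]'

```text
t: 17.05
eef_pos: [442.1, 122.2, 199.9]
tool_rot: [3.099, 0.025, 1.351]
ft_force: [-0.2, 0.7, -5.5]
width: 11.7
```

```bash
cat > chk.py <<'E'
from h import *
from scipy.spatial.transform import Rotation as Ro
import sys
s=observe();M=Ro.from_euler("xyz",s["tool_rot"]).as_matrix();p=s["eef_pos"]
print("t",s["t"],"p",p.round(1),"rot",s["tool_rot"].round(3),"F",s["ft_force"].round(1),"M",s["torque"].round(2),"w",round(s["width"],1))
print("TCP local",(R(A).T@(p[:2]-C)).round(1),"eye local",(R(A).T@((p+M[:,2]*52.6)[:2]-C)).round(1),"underside",round((p+M[:,2]*112.6)[2],1))
if len(sys.argv)>1:
    s=get_image("scene");a=cv2.resize(s[175:255,300:370],None,fx=7,fy=7,interpolation=cv2.INTER_CUBIC)
    f=lambda q:((proj("scene",[q])[0]+[-.54,.32]-[300,175]+.5)*7-.5).round()
    for r in(30,78,86,110,126): print(r,f(np.r_[C+R(A)@[-r,0],H]))
    cv2.imwrite(sys.argv[1],a[:,:,::-1])
E
python3 chk.py pics/s6.png
```

```text
t 17.05 p [442.1 122.2 199.9] rot [3.099 0.025 1.351] F [-0.2  0.7 -5.5] M [ 0.06 -0.03 -0.06] w 11.7
TCP local [-126.1    3.8] eye local [-123.9    2.5] underside 87.4
30 [135. 345.]
78 [222. 250.]
86 [236. 235.]
110 [277. 190.]
126 [304. 160.]
```

View pics/s6.png

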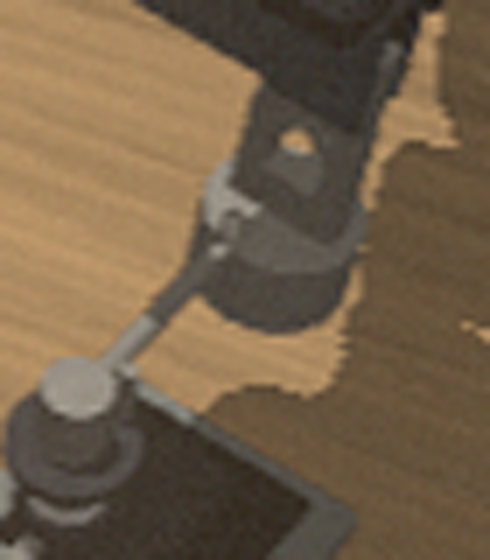

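>>> send_rows --plan '[{"grip":-1,"delta_pos":[-0.02,0.6,0.02],"roll":0},{"grip":-1,"delta_pos":[0,0.7,0.02],"roll":0},{"grip":-1,"delta_pos":[0,0.7,0.03],"roll":0},{"grip":-1,"delta_pos":[0,0.5,0.02],"roll":0},{"grip":-1,"delta_pos":[0,0.2,0.01],"roll":0}]'

```text
t: 17.6
eef_pos: [470.9, 115.5, 200.1]
tool_rot: [3.098, 0.025, 1.351]
ft_force: [-0.2, -0.2, -6.6]
width: 12.0
```

```bash
python3 chk.py pics/s7.png
```

```text
t 17.6 p [470.9 115.5 200.1] rot [3.098 0.025 1.351] F [-0.2 -0.2 -6.6] M [ 0.13 -0.01  0.01] w 12.0
TCP local [-96.5   3.5] eye local [-94.2   2.2] underside 87.6
30 [135. 345.]
78 [222. 250.]
86 [236. 235.]
110 [277. 190.]
126 [304. 160.]
```

View pics/s7.png

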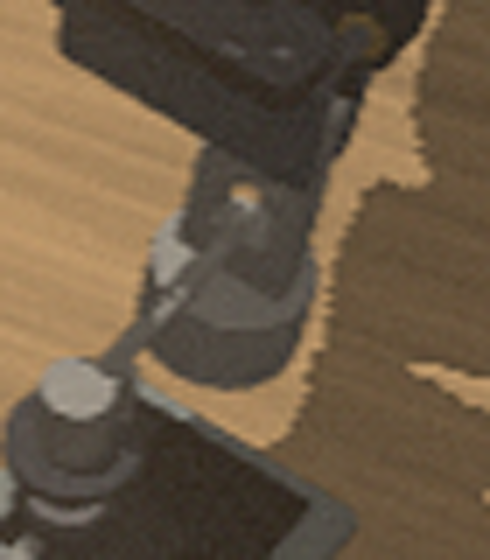

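>>> send_rows --plan '[{"grip":-1,"delta_pos":[-0.02,0.4,0.02],"roll":0},{"grip":-1,"delta_pos":[0,0.4,0.02],"roll":0},{"grip":-1,"delta_pos":[0,0.4,0.02],"roll":0},{"grip":-1,"delta_pos":[0,0.2,0.02],"roll":0},{"grip":-1,"delta_pos":[0,0,0],"roll":0}]'

```text
t: 18.15
eef_pos: [485.6, 111.9, 199.7]
tool_rot: [3.099, 0.025, 1.351]
ft_force: [-0.4, 0.3, -5.4]
width: 11.8
```

```bash
python3 chk.py pics/s8.png
```

```text
t 18.15 p [485.6 111.9 199.7] rot [3.099 0.025 1.351] F [-0.4  0.3 -5.4] M [ 0.01  0.03 -0.01] w 11.8
TCP local [-81.4   3.2] eye local [-79.1   1.9] underside 87.2
30 [135. 345.]
78 [222. 250.]
86 [236. 235.]
110 [277. 190.]
126 [304. 160.]
```

View pics/s8.png

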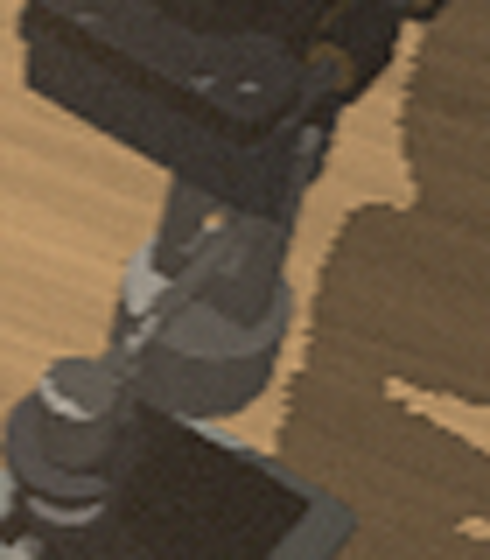

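>>> send_rows --plan '[{"grip":-1,"delta_pos":[-0.05,0.4,0.02],"roll":0},{"grip":-1,"delta_pos":[0,0.5,0.02],"roll":0},{"grip":-1,"delta_pos":[0,0.5,0.02],"roll":0},{"grip":-1,"delta_pos":[0,0.4,0.02],"roll":0},{"grip":-1,"delta_pos":[0,0,0],"roll":0}]'

```text
t: 18.7
eef_pos: [504.4, 107.1, 199.7]
tool_rot: [3.099, 0.025, 1.351]
ft_force: [0.3, 0.8, -5.6]
width: 11.9
```

```bash
python3 chk.py pics/s9.png
```

```text
t 18.7 p [504.4 107.1 199.7] rot [3.099 0.025 1.351] F [ 0.3  0.8 -5.6] M [ 0.11  0.06 -0.02] w 11.9
TCP local [-62.    2.6] eye local [-59.7   1.2] underside 87.2
30 [135. 345.]
78 [222. 250.]
86 [236. 235.]
110 [277. 190.]
126 [304. 160.]
```

View pics/s9.png

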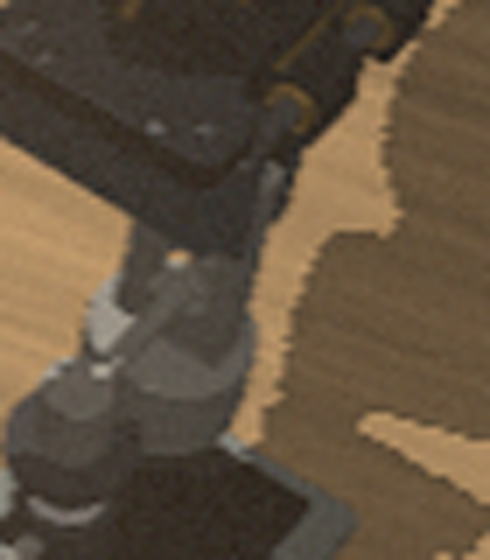

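>>> send_rows --plan '[{"grip":-1,"delta_pos":[0.2,0.3,0.02],"roll":0},{"grip":-1,"delta_pos":[0.1,0.2,0.02],"roll":0},{"grip":-1,"delta_pos":[0,0,0.3],"roll":0},{"grip":-1,"delta_pos":[0,0,0.3],"roll":0},{"grip":-1,"delta_pos":[0,0,0.1],"roll":0}]'

```text
t: 19.25
eef_pos: [510.0, 109.1, 191.7]
tool_rot: [3.099, 0.025, 1.352]
ft_force: [-0.3, 0.7, -5.4]
width: 11.9
```

```bash
python3 chk.py
```

```text
t 19.25 p [510.  109.1 191.7] rot [3.099 0.025 1.352] F [-0.3  0.7 -5.4] M [ 0.08 -0.03 -0.  ] w 11.9
TCP local [-57.    5.7] eye local [-54.8   4.3] underside 79.3
```

>>> send_rows --plan '[{"grip":-1,"delta_pos":[0,0,0.15],"roll":0},{"grip":-1,"delta_pos":[0,0,0.1],"roll":0},{"grip":-1,"delta_pos":[0,0,0.05],"roll":0},{"grip":-1,"delta_pos":[0,0,0],"roll":0},{"grip":-1,"delta_pos":[0,0,0],"roll":0}]'

```text
t: 19.75
eef_pos: [509.8, 108.9, 188.2]
tool_rot: [3.1, 0.025, 1.352]
ft_force: [-0.5, -0.4, -4.9]
width: 11.9
```

```bash
python3 chk.py
```

```text
t 19.75 p [509.8 108.9 188.2] rot [3.1   0.025 1.352] F [-0.5 -0.4 -4.9] M [ 0.01 -0.01  0.03] w 11.9
TCP local [-57.1   5.5] eye local [-54.9   4.1] underside 75.8
```

>>> send_rows --plan '[{"grip":-1,"delta_pos":[0,0,0.06],"roll":0},{"grip":-1,"delta_pos":[0,0,0.06],"roll":0},{"grip":-1,"delta_pos":[0,0,0],"roll":0},{"grip":-1,"delta_pos":[0,0,0],"roll":0},{"grip":-1,"delta_pos":[0,0,0],"roll":0}]'

```text
t: 20.25
eef_pos: [509.9, 108.8, 187.4]
tool_rot: [3.099, 0.025, 1.352]
ft_force: [-0.2, -0.1, -3.6]
width: 11.4
```

```bash
python3 chk.py
```

```text
t 20.25 p [509.9 108.8 187.4] rot [3.099 0.025 1.352] F [-0.2 -0.1 -3.6] M [-0.06  0.13  0.01] w 11.4
TCP local [-57.    5.3] eye local [-54.7   4. ] underside 74.9
```

>>> send_rows --plan '[{"grip":-1,"delta_pos":[0,0,0.05],"roll":0},{"grip":-1,"delta_pos":[0,0,0.05],"roll":0},{"grip":-1,"delta_pos":[0,0,0],"roll":0},{"grip":-1,"delta_pos":[0,0,0],"roll":0},{"grip":-1,"delta_pos":[0,0,0],"roll":0}]'

```text
t: 20.75
eef_pos: [510.0, 108.6, 186.5]
tool_rot: [3.099, 0.026, 1.352]
ft_force: [-1.0, -1.1, -1.4]
width: 11.8
```

```bash
python3 chk.py pics/s10.png
```

```text
t 20.75 p [510.  108.6 186.5] rot [3.099 0.026 1.352] F [-1.  -1.1 -1.4] M [-0.25  0.19  0.05] w 11.8
TCP local [-56.9   5.2] eye local [-54.7   3.8] underside 74.0
30 [135. 345.]
78 [222. 250.]
86 [236. 235.]
110 [277. 190.]
126 [304. 160.]
```

View pics/s10.png

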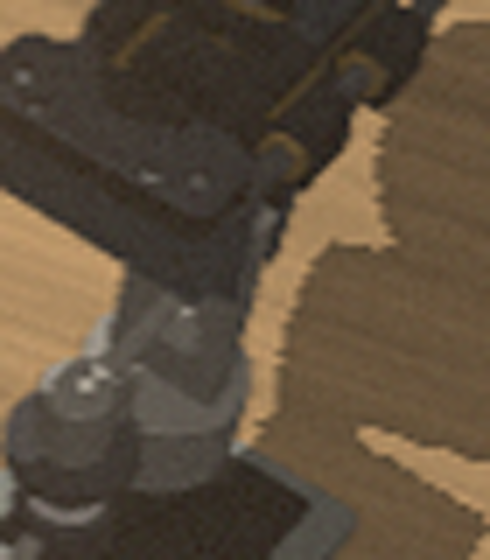

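>>> send_rows --plan '[{"grip":-1,"delta_pos":[0,0,0.06],"roll":0},{"grip":-1,"delta_pos":[0,0,0],"roll":0},{"grip":-1,"delta_pos":[0,0,0],"roll":0},{"grip":-1,"delta_pos":[0,0,0],"roll":0},{"grip":-1,"delta_pos":[0,0,0],"roll":0}]'

```text
t: 21.3
eef_pos: [510.0, 108.5, 186.0]
tool_rot: [3.099, 0.026, 1.352]
ft_force: [-1.0, -0.5, -0.5]
width: 12.1
```

```bash
python3 chk.py
```

```text
t 21.3 p [510.  108.5 186. ] rot [3.099 0.026 1.352] F [-1.  -0.5 -0.5] M [-0.24  0.24 -0.06] w 12.1
TCP local [-56.8   5.1] eye local [-54.6   3.8] underside 73.5
```

The hook now carries nearly the full weight: wrist Fz went from -5.4 N to about -0.5 N. I'll open a little at a time.

>>> send_rows --plan '[{"grip":-0.65,"delta_pos":[0,0,0],"roll":0},{"grip":-0.6,"delta_pos":[0,0,0],"roll":0},{"grip":-0.5,"delta_pos":[0,0,0],"roll":0},{"grip":-0.4,"delta_pos":[0,0,0],"roll":0},{"grip":-0.3,"delta_pos":[0,0,0],"roll":0}]'

```text
t: 21.8
eef_pos: [511.2, 109.0, 186.5]
tool_rot: [3.097, 0.024, 1.352]
ft_force: [0.7, -0.6, -1.2]
width: 31.2
```

```bash
python3 chk.py pics/s11.png
```

```text
t 21.8 p [511.2 109.  186.5] rot [3.097 0.024 1.352] F [ 0.7 -0.6 -1.2] M [ 0.02 -0.05  0.06] w 31.2
TCP local [-55.8   5.8] eye local [-53.4   4.5] underside 74.1
30 [135. 345.]
78 [222. 250.]
86 [236. 235.]
110 [277. 190.]
126 [304. 160.]
```

View pics/s11.png

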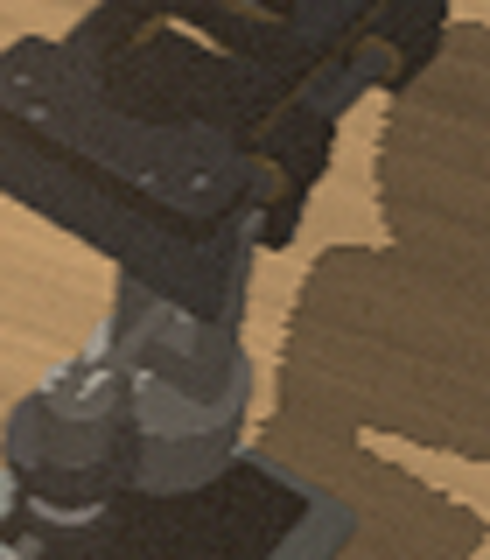

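>>> send_rows --plan '[{"grip":-0.15,"delta_pos":[0,0,0],"roll":0},{"grip":-0.15,"delta_pos":[0,0,-0.5],"roll":0},{"grip":-0.15,"delta_pos":[0,0,-1],"roll":0},{"grip":-0.15,"delta_pos":[0,0,-1.5],"roll":0},{"grip":-0.15,"delta_pos":[0,0,-2],"roll":0}]'

```text
t: 22.35
eef_pos: [508.0, 110.5, 237.6]
tool_rot: [3.101, 0.026, 1.352]
ft_force: [0.1, 0.8, 0.2]
width: 38.8
```

>>> send_rows --plan '[{"grip":-0.15,"delta_pos":[0,0,-2.5],"roll":0},{"grip":-0.15,"delta_pos":[0,0,-2.5],"roll":0},{"grip":-0.15,"delta_pos":[0,-3,0],"roll":0},{"grip":-0.15,"delta_pos":[0,-4,0],"roll":0},{"grip":-0.15,"delta_pos":[0,-4,0],"roll":0}]'

```text
t: 22.85
eef_pos: [401.2, 136.3, 291.4]
tool_rot: [3.091, 0.022, 1.349]
ft_force: [0.6, 1.2, 0.6]
width: 38.2
```

```bash
python3 chk.py; python3 - <<'E'
from h import *
s=get_image("scene");cv2.imwrite("pics/s12.png",cv2.resize(s[190:300,260:365],None,fx=5.4,fy=5.4,interpolation=cv2.INTER_CUBIC)[:,:,::-1])
t=get_image("top");cv2.imwrite("pics/t12.png",cv2.resize(t[100:300,180:440],None,fx=3,fy=3,interpolation=cv2.INTER_CUBIC)[:,:,::-1])
E
```

```text
t 22.85 p [401.2 136.3 291.4] rot [3.091 0.022 1.349] F [0.6 1.2 0.6] M [ 0.02 -0.1   0.  ] w 38.2
TCP local [-169.     8.8] eye local [-166.4    7.7] underside 179.0
```

View pics/s12.png

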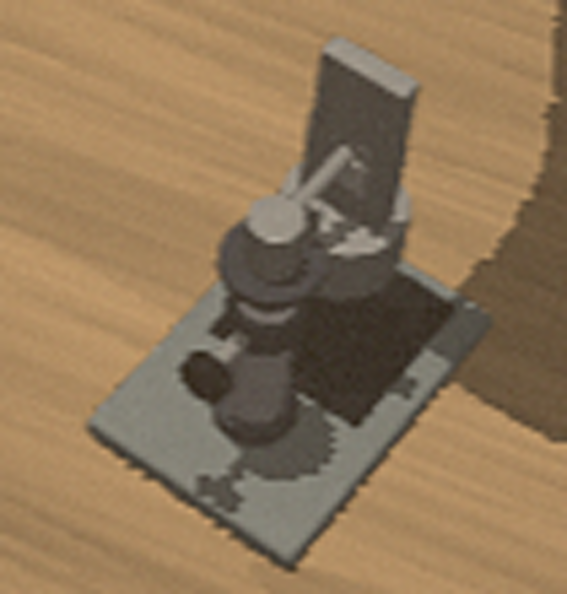

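View pics/t12.png

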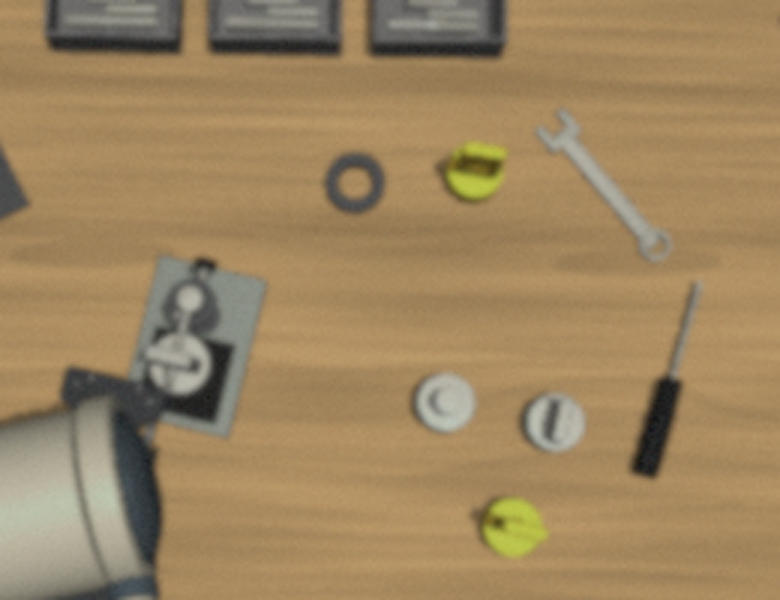

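The weight hangs on the hook. I'll let it settle, then check the hook angle, position and stillness.

>>> send_rows --plan '[{"grip":-0.15,"delta_pos":[0,-1,0],"roll":0},{"grip":-0.15,"delta_pos":[0,0,0],"roll":0},{"grip":-0.15,"delta_pos":[0,0,0],"roll":0},{"grip":-0.15,"delta_pos":[0,0,0],"roll":0},{"grip":-0.15,"delta_pos":[0,0,0],"roll":0}]'

```text
t: 23.45
eef_pos: [388.9, 139.0, 292.6]
tool_rot: [3.091, 0.021, 1.351]
ft_force: [-0.3, -0.1, -1.6]
width: 39.0
```

```bash
python3 - <<'E'
from h import *
a=[get_image("scene") for _ in range(4)]
g=[x[195:260,300:350].astype(float) for x in a]
print("diff",[np.abs(g[i]-g[0]).mean().round(2) for i in(1,2,3)])
old=cv2.imread("pics/s12.png")
cv2.imwrite("pics/s13.png",cv2.resize(a[-1][190:300,260:365],None,fx=5.4,fy=5.4,interpolation=cv2.INTER_CUBIC)[:,:,::-1])
new=cv2.imread("pics/s13.png");print("vs s12",np.abs(new[:300,200:420].astype(float)-old[:300,200:420]).mean())
m=px([(335,40),(418,90),(408,98),(325,50)],(260,190),5.4); d=np.array([-.543,.321])
def res(v):
    u=R(A+v[2]);q=[(-6+0,-20),(-6,20),(6,20),(6,-20)]
    c=C+R(A)@np.array(v[:2]);T=[np.r_[c+u@np.array(k),74+122-0.] for k in q]
    return (proj("scene",T)+d-np.array([m[0],m[1],m[2],m[3]])).ravel()
f=least_squares(res,[-55,0,0]);print("weight top local x,y,yaw",f.x.round(2),f.fun.round(1))
f0=lambda q:((proj("scene",[q])[0]+d-[260,190]+.5)*5.4-.5).round()
for th in(0,.06,.12): print(th,"bar@47",f0(np.r_[C+R(A+th)@[-47,0],H-1]))
E
```

```text
diff [np.float64(2.4), np.float64(2.38), np.float64(2.33)]
vs s12 1.9110353535353535
weight top local x,y,yaw [-5.504e+01  1.710e+00 -2.000e-02] [ 0.5 -0.9  0.9 -0.9 -0.5  1.1 -0.9  0.6]
0 bar@47 [344. 160.]
0.06 bar@47 [338. 157.]
0.12 bar@47 [332. 154.]
```

View pics/s13.png

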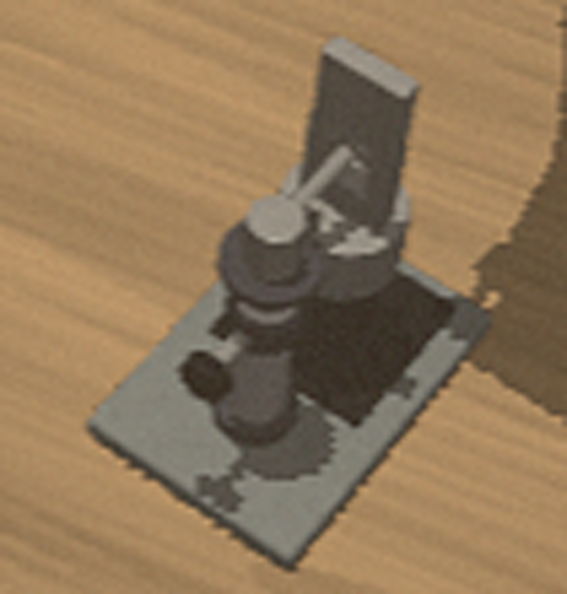

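```bash
python3 - <<'E'
from rig import *
print(sign_off())
E
```

```text
the job is handed in; nothing more can be done
None
```

The hook is turned home to its stop and the tall steel eye weight hangs from it, still and over the pad. I handed the job in at about 23.7 s of the 72 s allowed; no verdict is reported.

**What I did**
- **Hook:** I pushed it clockwise with closed fingers until the force rose sharply at the stop, then backed off. The wrist reading there was about 24 N, close to the 25 N limit and more than I intended.
- **Height:** I touched the hook's head lightly (about 6 N), which put the bar axis at 146.5 mm. The cameras gave 146.6 mm.
- **Weight:** I gripped it by the solid part of its tongue and threaded the eye over the tip. I lowered it in steps of about 1 mm or less until wrist Fz went from -5.4 N to about -0.5 N, and only then opened the gripper.

**Last checks**
- **Position:** The weight measures about 55 mm in front of the post and about 2 mm off the home line, with its underside around 74 mm above the bench.
- **Hook angle:** The bar looks to be at its stop, but it was judged only from the picture.
- **Stillness:** Pictures taken about 0.6 s apart show no visible movement.
- **Surroundings:** The gripper is well clear. The bystanders I could see in the last pictures look unmoved. The parts bin and bracket were outside those pictures, but the arm never went near them.

**What disagreed**
- The camera and robot positions differed by about 4 to 5 mm across the bar. I corrected for this by eye before threading.
- The tool's tilt drifted to about 0.05 rad, which did no harm.

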